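# Stand the fallen bookend up and push it to the volumes

### The arm

A 7-joint arm with a two-finger parallel gripper is mounted at the origin on the work surface. World frame = base frame: x ahead of the robot, y to its left, z up, the work surface at z = 0. Lengths are in m, angles in rad, forces in N, time in s.
With the tool pointing down it reaches from about 0.375 to 0.925 m from the base axis. Payload 3.1 kg.
Tool frame: the origin (TCP) lies at the centre of the arm's flange, where the gripper is bolted on; the fingertips stand 173 mm ahead of it and the grasp point (between the pads) lies 155 mm ahead of it; y points along the fingers, x is the direction in which the jaws open and shut, and the axes are right-handed (so a half turn about y gives the same grasp; the last joint's range is limited). The gripper opens to 85 mm and grips with 20 to 120 N. Pads are 22 mm wide; open, the fingers measure 114 mm over their backs; the gripper's body (76 mm by 85 mm) begins 54 mm behind the grasp point. The pads swing forward as they close: fully open they stand 13 mm farther back than shut.
Start: joints at [1.199, 0.383, 0.044, 1.598, -0.018, 1.161, -0.05], TCP at [0.176, -0.626, 0.405] pointing down, gripper open.
Joint ranges: [-2.61, 2.61], [-0.41, 2.15], [-1.48, 1.57], [0, 2.5], [-1.57, 4.71], [0.05, 1.97], [-2.85, 2.85]. Speed limits (rad/s): [2.79, 2.79, 3.14, 3.14, 3.14, 3.14, 3.14].

### API

Orientations are given as a rotation vector (axis times angle).
In Python, from cell import env gives the robot as it stands.
- The arm moves only by the tool jog_arm, never from a script. Its argument "moves" is a list of rows, each a list of 5 numbers: the shift along the tool's x, y, z in mm, then the turn about the tool's y in degrees, then the opening, from 0 (shut) to 1 (fully open). A call has 1 to 8 rows; each row shifts and turns the commanded pose from where the row before left it, along the tool's axes as they then stand; what a row does not reach is not made up. A row lasts 1/8 s, in which the tool goes at most 62.5 mm and 10.7 degrees, less where a joint would pass 70% of its speed; a pose out of reach is approached as far as the arm can. A call is refused whole if a number of a shift passes 62.5 or a number of a turn 10.7, either way. A call with a gripper value outside its range is refused whole. The fingers move at their own pace and stop on an object; the grip force is fixed at half the most. Time passes only in rows, so rows that do not move let the fingers close. It gives the time, the measured TCP pose, the force and the opening at its end, in the units of the state.
- env.observe(): the state, without advancing time (a new reading comes with each control period).
- env.read_camera(name): name is "scene" or "top" or "wrist"; returns a dict with "image" (400x640x3 uint8, red, green, blue), "fx", "fy", "cx", "cy" (pixels), "T" (4x4, takes a point from camera to world coordinates). Camera axes: x right, y up, looking along -z (the intrinsics and any distortion apply to the point x, -y, -z); pixel columns grow to the right and rows downward; lengths in m; the calibration is good to about 2 mm. The wrist camera is an equidistant fisheye: a pixel r from the principal point sees the ray r / f radians off the axis. A picture is of the moment at which its call begins. There is no depth.
- env.job_done(): hands the job in, once; it reports no verdict.
The state is a dict: "time_s": time; "qpos": joint angles; "dq": joint speeds; "joint_efforts": joint torques, N m; "tcp_pos": TCP position; "tcp_rot": TCP orientation; "ft_force": force on the tool from outside, world axes, zero at the start; "wrist_torque": the same for the moment, N m; "width": finger opening in m.
Only numpy, scipy, OpenCV 4.12 (cv2) and the standard library are available. Lean on these libraries where they do the work, as an engineer would, in place of code of your own. Each camera call takes 0.05 s, during which the arm holds its last target.

### The job

The loose wooden bookend has fallen over beside the row of bound volumes. Push it with the fingers until it stands upright on its base again, then slide it along the desk until its upright plate sits flat and snug against the middle of the end volume. Only push it: do not lift or carry it off the desk, and leave the brass weight, the bottle and the loupe where they stand.

Things in the scene. Friction and masses are not known exactly. Their poses are not given: they have to be found in the camera images.
- bookend: Loose L-shaped pale wood bookend, 110 mm wide (x), 0.35 kg (varies). Origin: middle of the outer corner edge. Standing: z up; plate y -14..0, z 0..130 mm, its back (y = 0) meant for the volumes; base y -120..0, z 0..20 mm. At the start it lies on the plate's back, plate top towards the volumes; the base stands straight up, 120 mm high, its upper face (z = 20) looking to the volumes.
- bookend_plate_top (a point): Middle of the plate's top edge (bookend frame 0, -7, 130 mm); a narrow orange band marks the plate's inner side below it. It rises as the bookend is stood up. Pushed high on this plate, a standing bookend falls over again; pushed low it slides, under 1.5 to 5 N.
- bookend_base_end (a point): Middle of the base's free end (bookend frame 0, -120, 10 mm): the uppermost edge at the start, the rear end 10 mm above the desk once it stands. Pushed near this end, away from the volumes (1 to 2 N), the lying bookend turns about its outer corner edge; past some 45 degrees it drops onto its base by itself.
- row: Fixed row of four upright volumes with a fixed bookend at the far end. Origin: on the desk, at the middle of the blue end volume's flat outer cover (x -80..80 mm, 190 mm tall). x runs along that cover, y points into the row; the loose bookend lies on the -y side. With the bookend standing in place, its frame coincides with this one.
- weight: Brass book weight with a knob, 54 mm across, 62 mm tall, standing near; origin at the centre of its underside. Leave it alone.
- bottle: Small amber bottle, 48 mm across, 115 mm tall, standing near; origin at the centre of its underside. Leave it alone.
- loupe: Black and steel loupe, 54 mm across, 53 mm tall, standing near; origin at the centre of its underside. Leave it alone.
Not all that is in view belongs to the job. Leave any black or pink look-alike of the bookend alone.

How it is judged:
By the outcome, as a careful person would: the job done as asked, in the order asked, and still so for the second after the job is handed in, with the robot touching nothing.
It also fails if it takes over 58 s, if anything falls off the work surface, if the arm or the gripper's body presses on something with over 40 N, if the wrist force passes 120 N, or if a joint passes its speed limit or range.

## Working session

There is one attempt and no reset: what is moved stays moved. The work goes in short steps, Python scripts to look and compute and a tool call to move; the robot and the scene stay as the last step left them, time stands still between calls to the robot, and variables do not carry over. Pictures are saved under pics/ and viewed, and the job is handed in when it is done.

Besides the shell and the picture viewer there is one more tool, called after "Call:" as name(argument=value, ...) on one line, values as JSON. jog_arm: Moves the arm, as the interface text tells. Its arguments: {"type":"object","properties":{"moves":{"type":"array","items":{"type":"array","items":{"type":"number"}}}},"required":["moves"]}

```bash
ls; mkdir -p pics; python3 - <<'E'
from cell import env
import cv2
s=env.observe()
print({k:(v if not hasattr(v,'round') else v) for k,v in s.items()})
for n in ("scene","top","wrist"):
    c=env.read_camera(n); cv2.imwrite(f"pics/{n}0.png",c["image"][:,:,::-1]); print(n,c["fx"],c["fy"],c["cx"],c["cy"],[list(map(lambda v:round(float(v),4),r)) for r in c["T"]], c.keys())
E
```

```text
pics
{'time_s': 0.0, 'qpos': array([ 1.19917727,  0.38383361,  0.04386697,  1.59961797, -0.01793024,
        1.16122036, -0.04989716]), 'dq': array([ 0.0005286 , -0.00089872, -0.00115341,  0.00058106, -0.00129689,
       -0.00051623, -0.00163937]), 'joint_efforts': array([ 1.65925694e-04, -4.33468044e+01,  1.02456216e+00, -2.49515802e+01,
        1.06237418e-02,  1.13451478e-02,  6.07474860e-06]), 'tcp_pos': array([ 0.17563253, -0.62529645,  0.40326759]), 'tcp_rot': array([-1.32482755,  1.00674372, -1.00305617]), 'ft_force': array([ 0.6661968 , -0.42439847,  1.03180019]), 'wrist_torque': array([ 0.04711979,  0.03642624, -0.04113449]), 'width': 0.08568238065416628}
scene 517.1585151596413 517.1585151596413 316.39721905657666 197.54806805930892 [[0.6882, -0.5732, 0.4447, 1.105], [0.7254, 0.534, -0.4343, -0.5577], [0.0115, 0.6215, 0.7833, 1.1318], [0.0, 0.0, 0.0, 1.0]] dict_keys(['image', 'fx', 'fy', 'cx', 'cy', 'T'])
top 399.5470589671986 399.5470589671986 311.10858227247843 194.9192182840902 [[-0.0088, 0.9877, -0.1563, 0.3569], [-1.0, -0.0082, 0.0044, -0.006], [0.0031, 0.1563, 0.9877, 1.0872], [0.0, 0.0, 0.0, 1.0]] dict_keys(['image', 'fx', 'fy', 'cx', 'cy', 'T'])
wrist 309.70691628693146 309.70691628693146 322.511463400406 193.42462535544294 [[0.2705, 0.9171, 0.293, 0.2508], [-0.9627, 0.2585, 0.0797, -0.6051], [-0.0026, -0.3036, 0.9528, 0.3733], [0.0, 0.0, 0.0, 1.0]] dict_keys(['image', 'fx', 'fy', 'cx', 'cy', 'T'])
```

View pics/scene0.png

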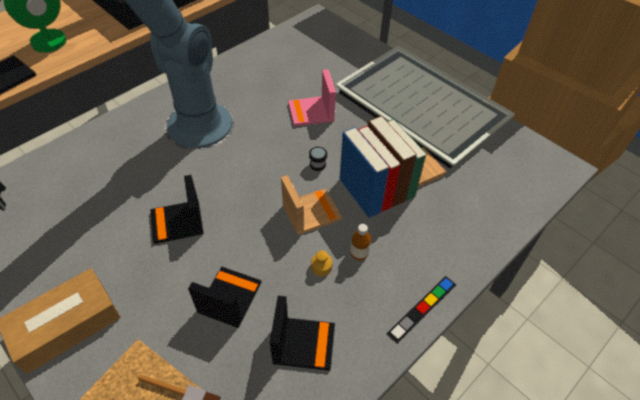

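View pics/top0.png

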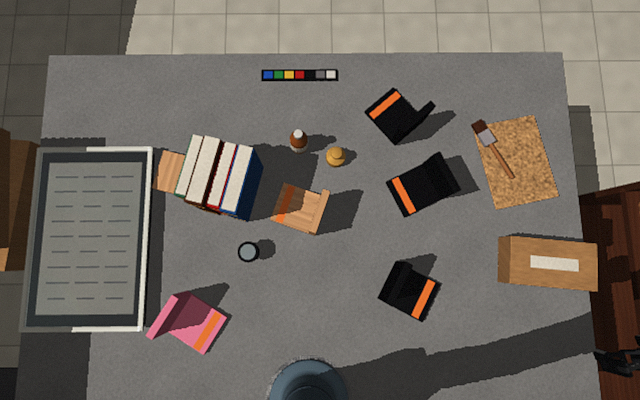

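View pics/wrist0.png

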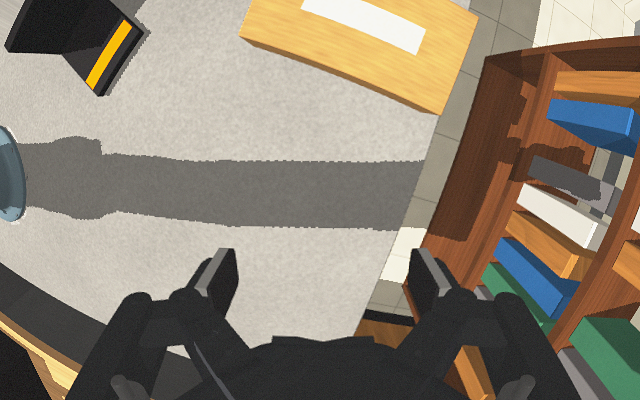

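```bash
python3 - <<'E'
from cell import env
from scipy.spatial.transform import Rotation as R
s=env.observe(); print(R.from_rotvec(s['tcp_rot']).as_matrix().round(3), s['tcp_pos'])
E
```

```text
[[ 0.27  -0.001  0.963]
 [-0.963  0.002  0.27 ]
 [-0.002 -1.    -0.   ]] [ 0.17567509 -0.62542697  0.40357391]
```

```bash
python3 - <<'E'
import cv2
s=cv2.imread("pics/scene0.png")[100:290,250:470]; t=cv2.imread("pics/top0.png")[110:280,160:370]
cv2.imwrite("pics/sz.png",cv2.resize(s,None,fx=3.6,fy=3.15*1,interpolation=cv2.INTER_CUBIC)[:600])
cv2.imwrite("pics/tz.png",cv2.resize(t,None,fx=3.5,fy=3.5,interpolation=cv2.INTER_CUBIC)[:600])
E
```

```text
(no output)
```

View pics/sz.png

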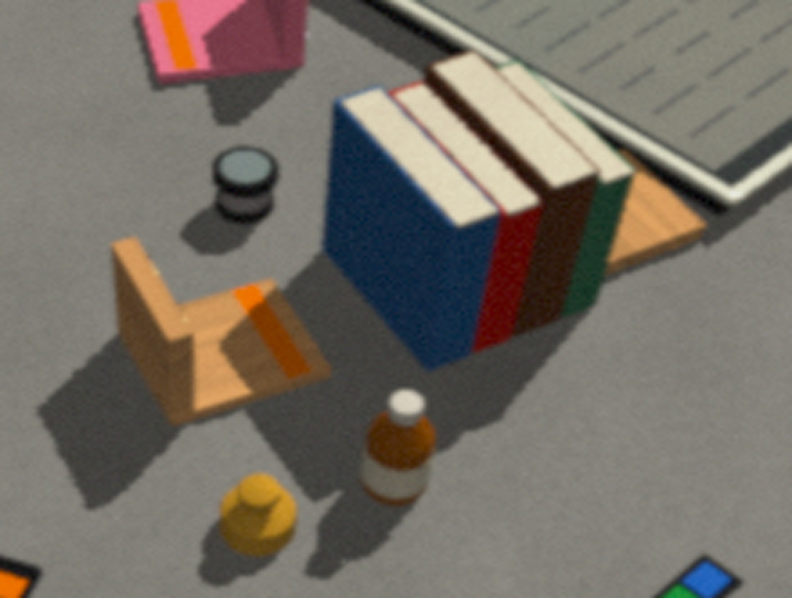

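View pics/tz.png

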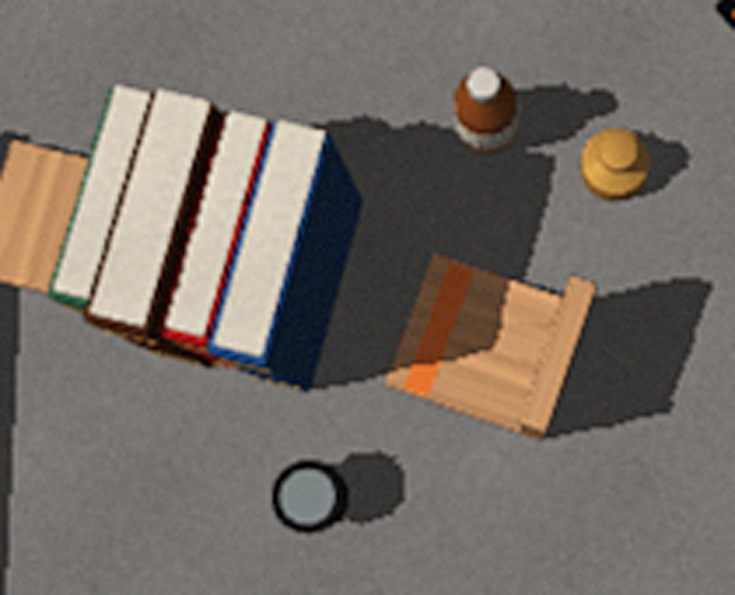

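```bash
cat > h.py <<'E'
import numpy as np, cv2
from cell import env
def ray(c,u,v):
    T=np.array(c["T"]); 
    d=np.array([(u-c["cx"])/c["fx"],-(v-c["cy"])/c["fy"],-1.])
    d=T[:3,:3]@d; return T[:3,3],d/np.linalg.norm(d)
def fray(c,u,v):
    T=np.array(c["T"]); a=np.array([u-c["cx"],v-c["cy"]])/c["fx"]; r=np.linalg.norm(a)
    d=np.array([a[0]/r*np.sin(r),-a[1]/r*np.sin(r),-np.cos(r)]); return T[:3,3],T[:3,:3]@d
def plane(o,d,z): return o+d*(z-o[2])/d[2]
def tri(r1,r2):
    A=np.zeros((3,3));b=np.zeros(3)
    for o,d in (r1,r2):
        P=np.eye(3)-np.outer(d,d);A+=P;b+=P@o
    x=np.linalg.solve(A,b); return x,[np.linalg.norm((np.eye(3)-np.outer(d,d))@(x-o)) for o,d in(r1,r2)]
E
python3 - <<'E'
from h import *
cs=env.read_camera("scene");ct=env.read_camera("top")
S=lambda X,Y:ray(cs,250+X/3.6,100+Y/3.15)
Tp=lambda X,Y:ray(ct,160+X/3.5,110+Y/3.5)
for n,s,t,z in [("B1",(430,370),(360,200),0),("B2",(325,248),(306,390),0),("T1",(498,214),(327,130),.19),("T2",(335,100),(266,358),.19),
 ("ein1",(192,334),(570,278),.12),("ein2",(137,238),(524,428),.12),("eout1",(168,340),(596,287),.12),("eout2",(113,244),(546,435),.12),
 ("pl1",(330,375),(434,255),.0),("pl2",(275,280),(388,382),.014),
 ("weight",(258,488),(615,150),.062),("bottle",(407,403),(485,80),.115),("loupe",(246,167),(308,497),.053)]:
    x,e=tri(S(*s),Tp(*t)); print(n,x.round(4),round(max(e),4),'S',plane(*S(*s),z)[:2].round(4),'T',plane(*Tp(*t),z)[:2].round(4))
E
```

```text
B1 [0.6098 0.1248 0.0008] 0.0026 S [0.6107 0.1277] T [0.6083 0.1228]
B2 [0.4585 0.1651 0.0009] 0.0023 S [0.4591 0.1678] T [0.4572 0.1633]
T1 [0.6203 0.1343 0.1986] 0.0161 S [0.6231 0.1565] T [0.612  0.1226]
T2 [0.4612 0.1606 0.1932] 0.0016 S [0.4596 0.1646] T [0.4606 0.1598]
ein1 [ 0.525  -0.0381  0.1163] 0.0017 S [ 0.528  -0.0386] T [ 0.5233 -0.0393]
ein2 [ 0.422  -0.002   0.1154] 0.0052 S [ 4.281e-01 -3.000e-04] T [ 0.4186 -0.0062]
eout1 [ 0.5186 -0.0556  0.1179] 0.0025 S [ 0.5212 -0.0546] T [ 0.5168 -0.0575]
eout2 [ 0.4162 -0.0182  0.116 ] 0.0039 S [ 0.4212 -0.0172] T [ 0.4136 -0.0213]
pl1 [0.5638 0.0651 0.0036] 0.0019 S [0.563  0.0688] T [0.5633 0.0639]
pl2 [0.464  0.1015 0.0123] 0.0039 S [0.467  0.1038] T [0.4615 0.0982]
weight [ 0.6328 -0.0762  0.0574] 0.0009 S [ 0.6353 -0.0775] T [ 0.6311 -0.0766]
bottle [0.6709 0.0216 0.1156] 0.0022 S [0.6717 0.024 ] T [0.6696 0.0199]
loupe [0.3756 0.155  0.051 ] 0.003 S [0.3784 0.1564] T [0.3738 0.1523]
```

Candidates for "the bookend", by scene pixel:
- Pale wood with an orange band, base standing up: (310,210), top (300,208).
- Black look-alikes: (180,215), (225,295) and (300,340).
- Pink look-alike: (315,105).
- The row's fixed wood bookend: (430,165).

I choose (310,210). The crop confirms pale wood, lying on the plate's back, with the orange band towards the blue volume.

First I turn the tool to line up with the bookend.

Call:
jog_arm(moves=[[0,0,0,-10.7,0.6],[0,0,0,-10.7,0.6],[0,0,0,-10.7,0.6],[0,0,0,-10.7,0.6],[0,0,0,-10.7,0.6],[0,0,0,-1.5,0.6]])

```text
time_s: 1.0
tcp_pos: [0.1756, -0.6257, 0.4044]
tcp_rot: [-1.554, 0.265, -0.265]
ft_force: [-0.4, -0.1, -0.2]
width: 0.051
```

```bash
cat > go.py <<'E'
from h import *
from scipy.spatial.transform import Rotation as R
def st():
    s=env.observe(); M=R.from_rotvec(s['tcp_rot']).as_matrix()
    print('t',round(s['time_s'],2),'tcp',s['tcp_pos'].round(4),'xang',np.degrees(np.arctan2(M[1,0],M[0,0])).round(2),'w',round(s['width'],4),'F',s['ft_force'].round(2)); return s,M
def to(x,y,z,M=None):
    s,M=st(); print('mm in tool:',(1000*M.T@(np.array([x,y,z])-s['tcp_pos'])).round(1))
E
python3 -c "
from go import *
to(.4855,.014,.40)"
```

```text
t 1.0 tcp [ 0.1756 -0.6257  0.4044] xang -19.36 w 0.051 F [-0.38 -0.12 -0.16]
mm in tool: [ 80.3   4.8 706.3]
```

Call:
jog_arm(moves=[[7,0,50,0,0.6],[7,0,58,0,0.6],[7,0,58,0,0.6],[7,0,58,0,0.6],[7,0,58,0,0.6],[7,0,58,0,0.6],[7,0,58,0,0.6],[7,0,58,0,0.6]])

```text
time_s: 2.0
tcp_pos: [0.3799, -0.2121, 0.4051]
tcp_rot: [-1.555, 0.266, -0.268]
ft_force: [0.8, 0.3, 0.8]
width: 0.0517
```

Call:
jog_arm(moves=[[6,0,58,0,0.6],[6,0,58,0,0.6],[6,0,58,0,0.6],[6,0,50,0,0.6],[0,0,26,0,0.6],[0,0,0,0,0.6]])

```text
time_s: 2.75
tcp_pos: [0.4851, 0.0167, 0.405]
tcp_rot: [-1.554, 0.261, -0.262]
ft_force: [0.3, 0.3, -0.3]
width: 0.0508
```

```bash
python3 -c "
from go import *
to(.4855,.014,.27)
for n in ('wrist','scene','top'):
    c=env.read_camera(n); cv2.imwrite(f'pics/{n}1.png',c['image'][:,:,::-1])
"
```

```text
t 2.75 tcp [0.4851 0.0167 0.405 ] xang -19.11 w 0.0508 F [ 0.35  0.31 -0.26]
mm in tool: [  1.3 135.   -2.6]
```

View pics/wrist1.png

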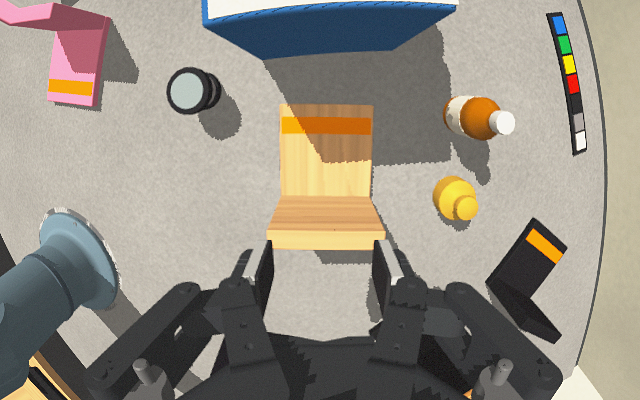

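View pics/scene1.png

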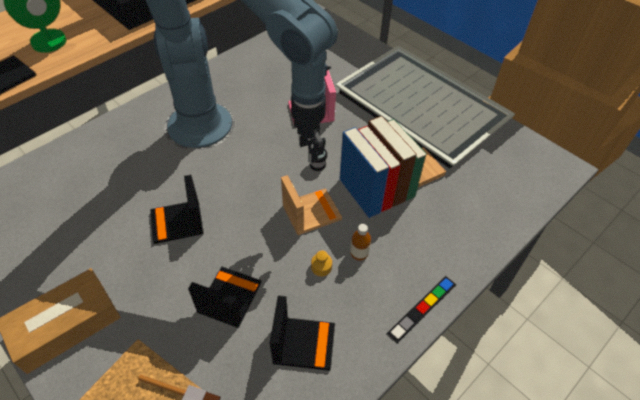

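```bash
python3 - <<'E'
from go import *
c=env.read_camera("wrist")
im=c["image"]; 
cv2.imwrite("pics/w1z.png",cv2.resize(im[0:260,180:480],None,fx=2.3,fy=2.3,interpolation=cv2.INTER_CUBIC)[:,:,::-1])
E
```

```text
(no output)
```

View pics/w1z.png

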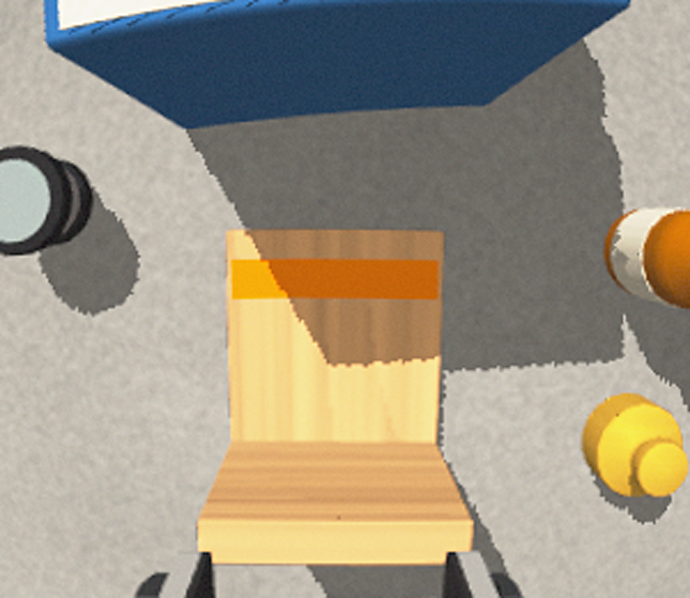

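```bash
python3 - <<'E'
from go import *
s,M=st()
c=env.read_camera("wrist")
W=lambda X,Y:fray(c,180+X/2.3,X*0+Y/2.3)
P={}
for n,p,z in [("B2",(188,129),0),("B1",(487,104),0),("T2",(50,46),.19),("T1",(630,6),.19),("pl2",(227,231),.014),("pl1",(443,232),.014),("e2in",(199,521),.12),("e1in",(472,521),.12),("e2out",(199,562),.12),("e1out",(472,563),.12),("j2",(231,443),.014),("j1",(439,443),.014)]:
    P[n]=plane(*W(*p),z); print(n,P[n].round(4))
ang=lambda a,b:np.degrees(np.arctan2(*(P[b]-P[a])[[1,0]])).round(2)
for a,b in [("B2","B1"),("T2","T1"),("pl2","pl1"),("e2in","e1in"),("e2out","e1out"),("j2","j1")]: print(a,b,ang(a,b),np.linalg.norm(P[b]-P[a]).round(4),((P[a]+P[b])/2).round(4))
E
```

```text
t 2.95 tcp [0.4844 0.0122 0.4044] xang -19.52 w 0.0513 F [-0.22 -0.44 -0.21]
B2 [0.4598 0.1584 0.    ]
B1 [0.6112 0.1199 0.    ]
T2 [0.4584 0.1591 0.19  ]
T1 [0.6097 0.1194 0.19  ]
pl2 [0.4621 0.099  0.014 ]
pl1 [0.5642 0.0625 0.014 ]
e2in [ 0.4251 -0.0047  0.12  ]
e1in [ 0.5266 -0.0408  0.12  ]
e2out [ 0.4178 -0.0214  0.12  ]
e1out [ 0.5217 -0.0589  0.12  ]
j2 [ 0.4238 -0.0057  0.014 ]
j1 [ 0.5285 -0.0429  0.014 ]
B2 B1 -14.26 0.1562 [0.5355 0.1391 0.    ]
T2 T1 -14.7 0.1564 [0.534  0.1392 0.19  ]
pl2 pl1 -19.67 0.1084 [0.5132 0.0808 0.014 ]
e2in e1in -19.58 0.1077 [ 0.4758 -0.0227  0.12  ]
e2out e1out -19.85 0.1105 [ 0.4698 -0.0402  0.12  ]
j2 j1 -19.52 0.1112 [ 0.4762 -0.0243  0.014 ]
```

The wrist view shows the plate (279..373, 100) parallel to the tool and the base end at row 235 between the fingers. The blue cover's bottom edge runs (262,56)-(392,45). Bookend yaw is -19.6° and the row's is -14.5°. Next I go down in front of the base.

Call:
jog_arm(moves=[[0,30,2,0,0.6],[0,35,2,0,0.6],[0,35,0,0,0.6],[0,25,0,0,0.6],[0,9,0,0,0.6],[0,0,0,0,0.6]])

```text
time_s: 3.75
tcp_pos: [0.486, 0.0171, 0.2706]
tcp_rot: [-1.555, 0.266, -0.265]
ft_force: [0.4, -0.0, 0.4]
width: 0.0509
```

```bash
python3 - <<'E'
from go import *
s,M=st()
for n in ('wrist','scene'):
    c=env.read_camera(n); im=c['image'][:,:,::-1]
    if n=='scene': im=cv2.resize(im[120:260,230:400],None,fx=4,fy=4,interpolation=cv2.INTER_CUBIC)
    cv2.imwrite(f'pics/{n}2.png',im)
E
```

```text
t 3.75 tcp [0.486  0.0171 0.2706] xang -19.4 w 0.0509 F [ 0.37 -0.05  0.37]
```

View pics/wrist2.png

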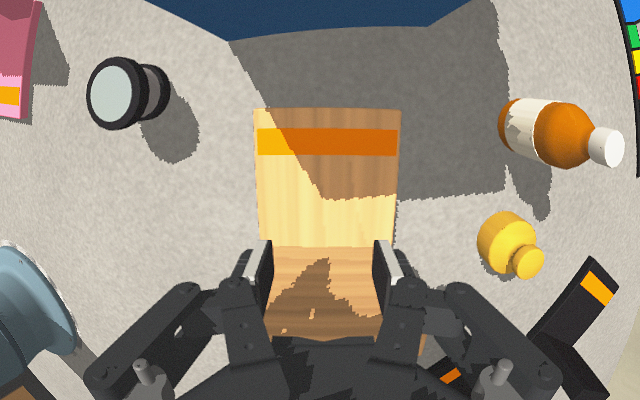

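View pics/scene2.png

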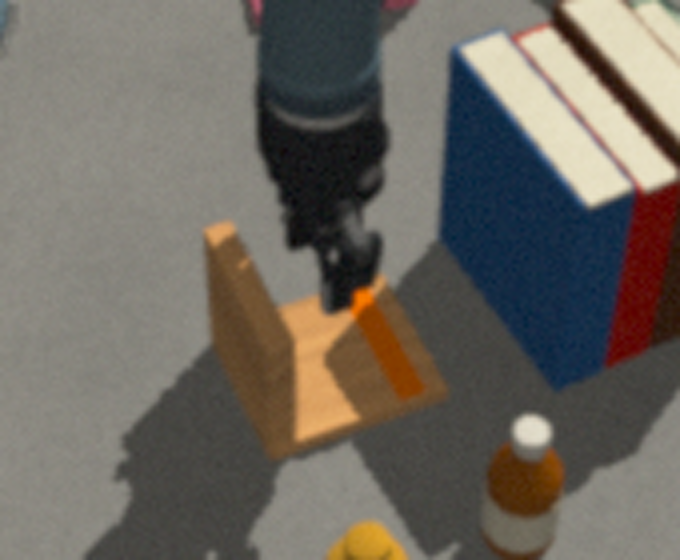

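The fingers straddle the centre line, about 30 mm in front of the base's upper face. Pushing now.

Call:
jog_arm(moves=[[0,6,-6,0,0.6],[0,0,-6,0,0.6],[0,0,-6,0,0.6],[0,0,-6,0,0.6],[0,0,-6,0,0.6],[0,0,-6,0,0.6],[0,0,-6,0,0.6],[0,0,0,0,0.6]])

```text
time_s: 4.85
tcp_pos: [0.4721, -0.0224, 0.2647]
tcp_rot: [-1.555, 0.265, -0.265]
ft_force: [0.5, 0.3, -0.8]
width: 0.0512
```

```bash
python3 - <<'E'
from go import *
s,M=st()
for n in ('scene',):
    c=env.read_camera(n); im=c['image'][:,:,::-1]
    if n=='scene': im=cv2.resize(im[120:260,230:400],None,fx=4,fy=4,interpolation=cv2.INTER_CUBIC)
    cv2.imwrite(f'pics/{n}3.png',im)
E
```

```text
t 4.85 tcp [ 0.4721 -0.0224  0.2647] xang -19.37 w 0.0512 F [ 0.52  0.27 -0.85]
```

View pics/scene3.png

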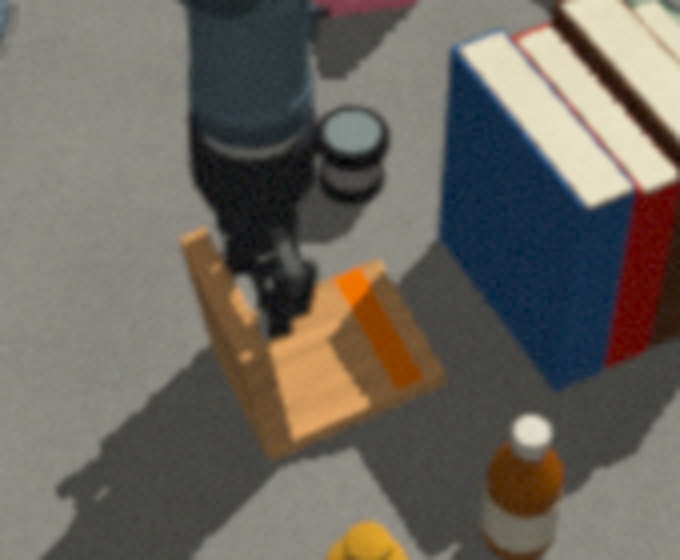

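It is tilting about its outer corner edge, and the corner at (275,455) has not moved. Continuing.

Call:
jog_arm(moves=[[0,1,-6,0,0.6],[0,1,-6,0,0.6],[0,1,-6,0,0.6],[0,1,-6,0,0.6],[0,1,-6,0,0.6],[0,1,-6,0,0.6],[0,1,-6,0,0.6],[0,0,0,0,0.6]])

```text
time_s: 5.9
tcp_pos: [0.458, -0.0622, 0.2575]
tcp_rot: [-1.555, 0.266, -0.265]
ft_force: [0.5, -0.2, 0.4]
width: 0.0513
```

```bash
python3 - <<'E'
from go import *
s,M=st()
for n in ('scene',):
    c=env.read_camera(n); im=c['image'][:,:,::-1]
    if n=='scene': im=cv2.resize(im[120:260,230:400],None,fx=4,fy=4,interpolation=cv2.INTER_CUBIC)
    cv2.imwrite(f'pics/{n}4.png',im)
E
```

```text
t 5.9 tcp [ 0.458  -0.0622  0.2575] xang -19.37 w 0.0513 F [ 0.46 -0.2   0.4 ]
```

View pics/scene4.png

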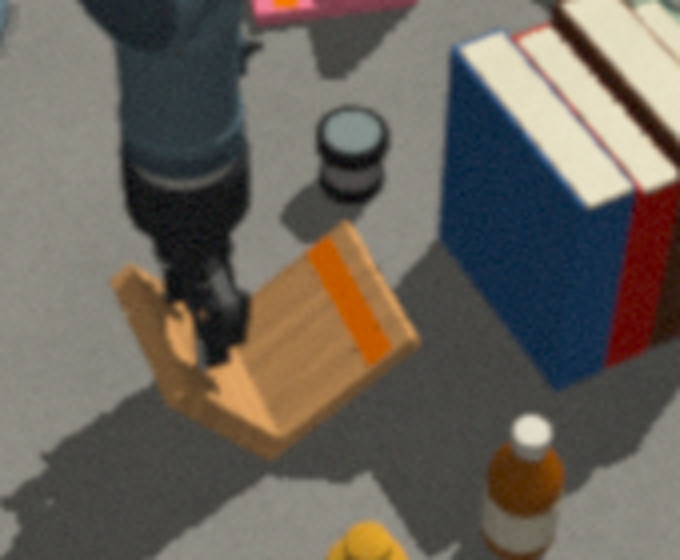

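Call:
jog_arm(moves=[[0,0,-5,0,0.6],[0,0,-5,0,0.6],[0,0,-5,0,0.6],[0,0,-4,0,0.6],[0,0,-4,0,0.6],[0,0,0,0,0.6]])

```text
time_s: 6.7
tcp_pos: [0.4505, -0.0836, 0.2576]
tcp_rot: [-1.555, 0.265, -0.265]
ft_force: [0.8, 0.2, 0.5]
width: 0.0512
```

```bash
python3 - <<'E'
from go import *
s,M=st()
for n in ('scene',):
    c=env.read_camera(n); im=c['image'][:,:,::-1]
    if n=='scene': im=cv2.resize(im[120:260,230:400],None,fx=4,fy=4,interpolation=cv2.INTER_CUBIC)
    cv2.imwrite(f'pics/{n}5.png',im)
E
```

```text
t 6.7 tcp [ 0.4505 -0.0836  0.2576] xang -19.35 w 0.0512 F [0.79 0.2  0.52]
```

View pics/scene5.png

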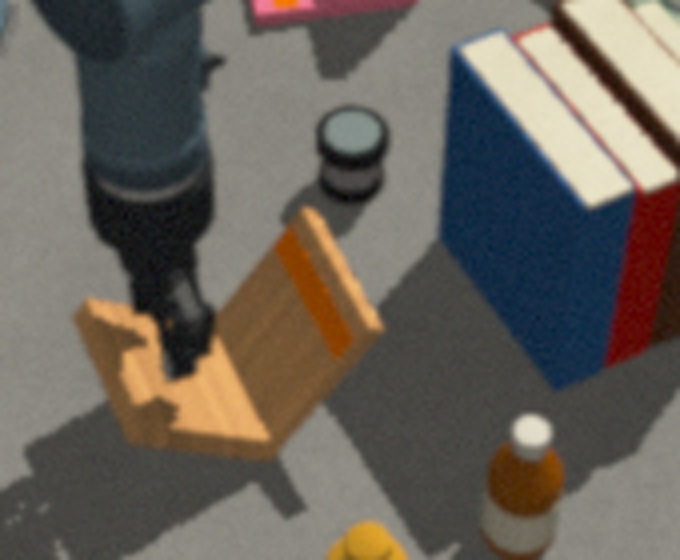

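Call:
jog_arm(moves=[[0,0,-4,0,0.6],[0,0,-4,0,0.6],[0,0,0,0,0.6],[0,0,0,0,0.6],[0,0,0,0,0.6]])

```text
time_s: 7.38
tcp_pos: [0.4481, -0.0906, 0.2577]
tcp_rot: [-1.554, 0.264, -0.264]
ft_force: [0.0, 0.1, 0.2]
width: 0.0513
```

```bash
python3 - <<'E'
from go import *
s,M=st()
for n in ('scene',):
    c=env.read_camera(n); im=c['image'][:,:,::-1]
    if n=='scene': im=cv2.resize(im[120:260,230:400],None,fx=4,fy=4,interpolation=cv2.INTER_CUBIC)
    cv2.imwrite(f'pics/{n}6.png',im)
E
```

```text
t 7.38 tcp [ 0.4481 -0.0906  0.2577] xang -19.3 w 0.0513 F [0.03 0.14 0.25]
```

View pics/scene6.png

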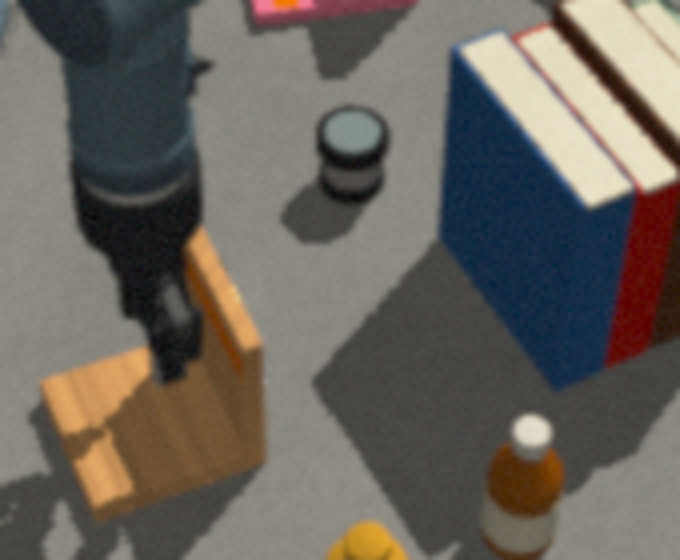

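It is upright on its base: the plate's orange band faces the fingers and the back faces the volumes. Lifting clear and going behind it.

Call:
jog_arm(moves=[[0,-25,0,0,0.6],[0,-40,0,0,0.6],[0,-50,0,0,0.6],[0,-20,-30,0,0.6],[0,0,-40,0,0.6],[0,0,-35,0,0.6],[0,0,-12,0,0.6],[0,0,0,0,0.6]])

```text
time_s: 8.43
tcp_pos: [0.4093, -0.2011, 0.3925]
tcp_rot: [-1.554, 0.266, -0.265]
ft_force: [0.4, 0.7, -0.4]
width: 0.051
```

```bash
python3 - <<'E'
from go import *
s,M=st()
for n in ('wrist','top'):
    c=env.read_camera(n); im=c['image'][:,:,::-1]
    cv2.imwrite(f'pics/{n}7.png',im)
E
```

```text
t 8.43 tcp [ 0.4093 -0.2011  0.3925] xang -19.38 w 0.051 F [ 0.41  0.73 -0.37]
```

View pics/wrist7.png

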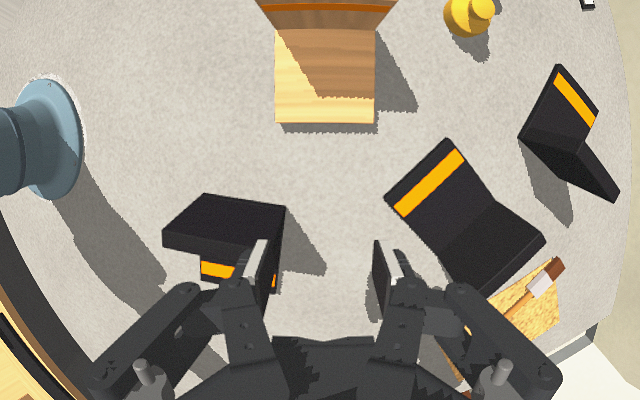

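View pics/top7.png

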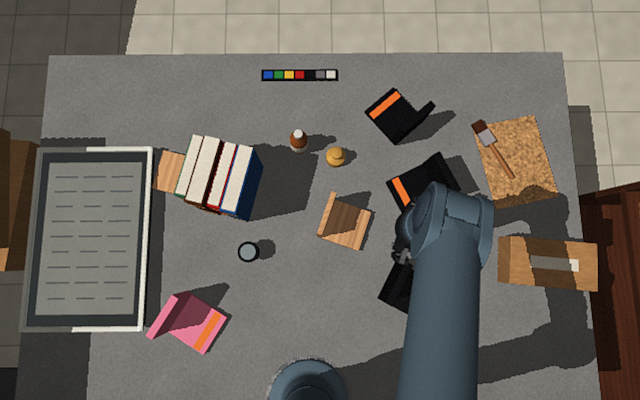

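```bash
python3 - <<'E'
from go import *
s,M=st()
c=env.read_camera("wrist")
for n,p,zs in [("rear2",(275,122),[.02]),("rear1",(375,124),[.02]),("Ltop",(286,206),[.13,.0]),("Ltop2",(204,193),[.13]),("Lbot",(272,290),[0,.02]),("R",(384,194),[0,.02]),("R2",(446,138),[0,.02]),("Rplate",(545,240),[.13]),("Rplate2",(480,297),[.13])]:
    for z in zs:
        q=plane(*fray(c,*p),z); print(n,q.round(4),'tool mm',(1000*M.T@(q-s['tcp_pos'])).round(0))
E
```

```text
t 8.53 tcp [ 0.41   -0.1996  0.3926] xang -19.17 w 0.0514 F [ 0.65 -0.3   1.33]
rear2 [ 0.3777 -0.134   0.02  ] tool mm [-52. 373.  51.]
rear1 [ 0.4818 -0.1724  0.02  ] tool mm [ 59. 373.  49.]
Ltop [ 0.3804 -0.197   0.13  ] tool mm [-29. 263.  -8.]
Ltop [ 0.3495 -0.2363 -0.    ] tool mm [-45. 393. -55.]
Ltop2 [ 0.319  -0.1641  0.13  ] tool mm [-98. 263.   3.]
Lbot [ 0.2823 -0.3488  0.    ] tool mm [ -72.  392. -183.]
Lbot [ 0.2908 -0.3365  0.02  ] tool mm [ -68.  372. -169.]
R [ 0.4701 -0.2616 -0.    ] tool mm [ 77. 393. -39.]
R [ 0.4682 -0.2541  0.02  ] tool mm [ 73. 373. -33.]
R2 [ 0.5661 -0.2179  0.    ] tool mm [154. 393.  34.]
R2 [ 0.5589 -0.2129  0.02  ] tool mm [145. 373.  36.]
Rplate [ 0.6113 -0.3194  0.13  ] tool mm [230. 262. -47.]
Rplate2 [ 0.5277 -0.3553  0.13  ] tool mm [ 162.  262. -109.]
```

Call:
jog_arm(moves=[[4,0,20,0,0.6],[0,40,0,0,0.6],[0,50,0,0,0.6],[0,50,0,0,0.6],[0,40,0,0,0.6],[0,25,0,0,0.6],[0,8,0,0,0.6],[0,0,0,0,0.6]])

```text
time_s: 9.57
tcp_pos: [0.4203, -0.1828, 0.1798]
tcp_rot: [-1.554, 0.263, -0.263]
ft_force: [-0.7, 0.3, 0.4]
width: 0.051
```

```bash
python3 - <<'E'
from go import *
s,M=st()
for n in ('wrist','scene'):
    c=env.read_camera(n); im=c['image'][:,:,::-1]
    if n=='scene': im=cv2.resize(im[130:290,180:370],None,fx=4,fy=3.75,interpolation=cv2.INTER_CUBIC)
    cv2.imwrite(f'pics/{n}8.png',im)
E
```

```text
t 9.57 tcp [ 0.4203 -0.1828  0.1798] xang -19.23 w 0.051 F [-0.68  0.33  0.37]
```

View pics/wrist8.png

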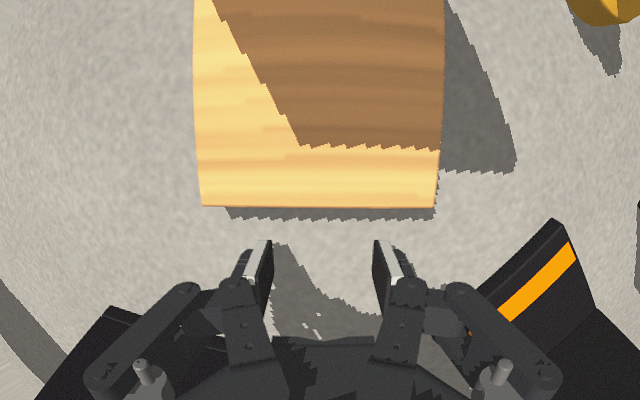

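View pics/scene8.png

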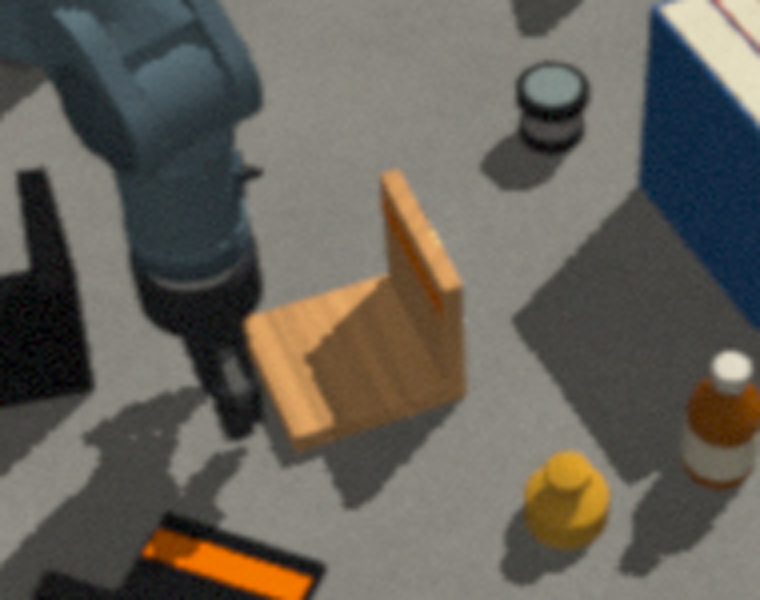

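Call:
jog_arm(moves=[[0,3,0,0,0.6],[0,2,0,0,0.6],[0,0,0,0,0.6]])

```text
time_s: 10.05
tcp_pos: [0.4197, -0.1837, 0.1748]
tcp_rot: [-1.555, 0.265, -0.265]
ft_force: [0.3, -0.3, 0.1]
width: 0.051
```

Call:
jog_arm(moves=[[0,2,0,0,0.6],[0,0,0,0,0.6]])

```text
time_s: 10.3
tcp_pos: [0.4196, -0.1836, 0.1725]
tcp_rot: [-1.554, 0.265, -0.264]
ft_force: [-0.6, 0.0, -0.2]
width: 0.0513
```

```bash
python3 - <<'E'
from go import *
s,M=st()
c=env.read_camera('wrist'); im=c['image'][:,:,::-1]
cv2.imwrite(f'pics/w9.png',cv2.resize(im[200:350,200:450],None,fx=3.2,fy=3.2,interpolation=cv2.INTER_CUBIC))
E
```

```text
t 10.3 tcp [ 0.4196 -0.1836  0.1725] xang -19.31 w 0.0513 F [-0.56  0.03 -0.22]
```

View pics/w9.png

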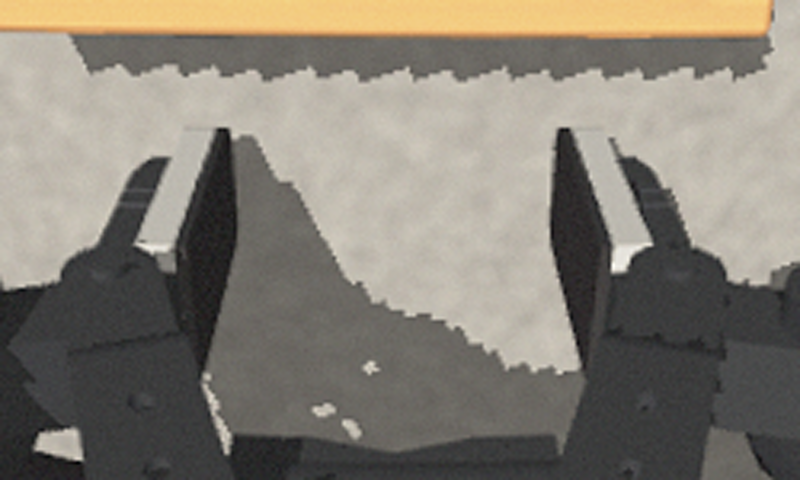

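No desk contact (Fz ≈ 0) with the tips about 6 mm up, beside the 20 mm thick base end. Starting the slide.

Call:
jog_arm(moves=[[1,0,6,0,0.6],[1,0,6,0,0.6],[1,0,5,0,0.6],[0,0,5,0,0.6],[0,0,6,0,0.6],[0,0,8,0,0.6],[0.5,0,8,0,0.6],[0.5,0,8,0,0.6]])

```text
time_s: 11.35
tcp_pos: [0.4408, -0.1354, 0.1727]
tcp_rot: [-1.555, 0.265, -0.264]
ft_force: [-0.2, -2.7, 2.5]
width: 0.0511
```

Call:
jog_arm(moves=[[0.5,0,8,0,0.6],[0.5,0,8,0,0.6],[0.5,0,8,0,0.6],[0.5,0,8,0,0.6],[0.5,0,8,0,0.6],[0.5,0,8,0,0.6],[0.5,0,8,0,0.6],[0,0,0,0,0.6]])

```text
time_s: 12.35
tcp_pos: [0.463, -0.0825, 0.1726]
tcp_rot: [-1.553, 0.262, -0.264]
ft_force: [-0.5, 0.1, 0.1]
width: 0.0512
```

```bash
python3 - <<'E'
from go import *
s,M=st()
for n in ('wrist','scene','top'):
    c=env.read_camera(n); im=c['image'][:,:,::-1]
    if n=='scene': im=cv2.resize(im[100:260,230:420],None,fx=4,fy=3.75,interpolation=cv2.INTER_CUBIC)
    if n=='top': im=cv2.resize(im[110:280,160:370],None,fx=3.5,fy=3.5,interpolation=cv2.INTER_CUBIC)
    cv2.imwrite(f'pics/{n}10.png',im)
E
```

```text
t 12.35 tcp [ 0.463  -0.0825  0.1726] xang -19.21 w 0.0512 F [-0.47  0.08  0.06]
```

View pics/wrist10.png

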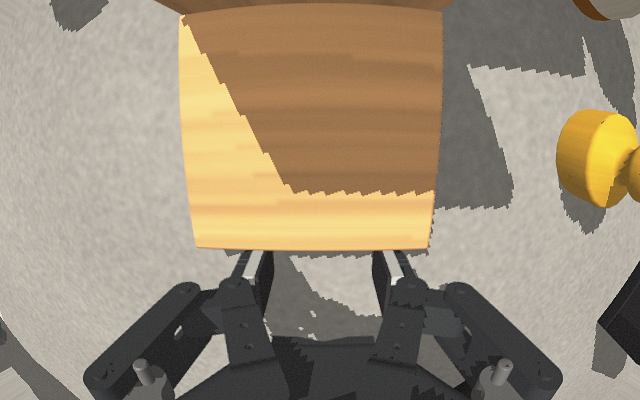

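View pics/scene10.png

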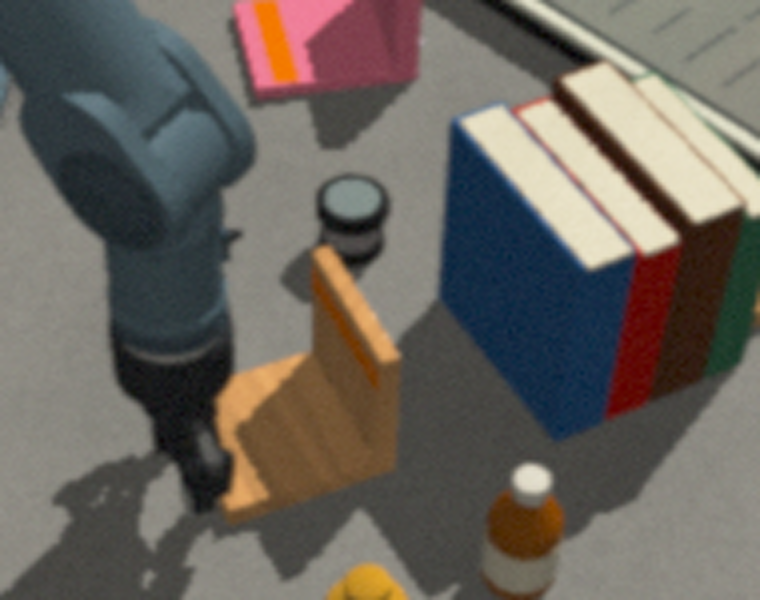

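View pics/top10.png

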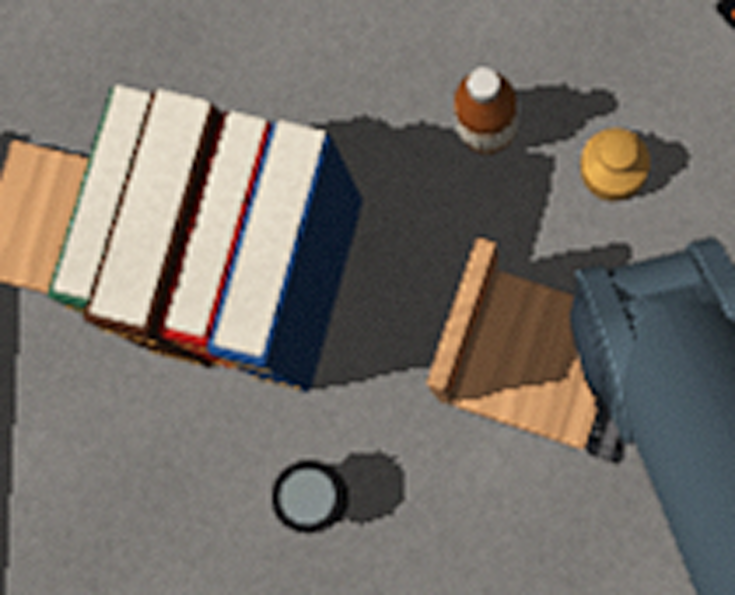

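```bash
cat > rear.py <<'E'
from go import *
def rear(p2,p1,row=(.5345,.1415),ra=-14.5):
    s,M=st(); c=env.read_camera('wrist')
    a,b=[plane(*fray(c,*p),.02) for p in (p2,p1)]
    m=(a+b)/2; t=np.radians(np.degrees(np.arctan2(*(b-a)[[1,0]])))
    print('rear mid',m.round(4),'ang',np.degrees(t).round(2),'w',np.linalg.norm(b-a).round(4),'in tool',(1000*M.T@(m-s['tcp_pos'])).round(1))
    tool=np.arctan2(M[1,0],M[0,0])
    n=np.array([-np.sin(t),np.cos(t)]); cor=m[:2]+.12*n
    r=np.radians(ra); u=np.array([np.cos(r),np.sin(r)]); N=np.array([-u[1],u[0]])
    e=cor-np.array(row); print('corner',cor.round(4),'row frame x,y mm',(1000*np.array([e@u,e@N])).round(1),'yaw err',(np.degrees(t)-ra).round(2))
    mt=np.array(row)-.12*N; d=mt-m[:2]; print('rear mid still to go in tool x,z mm',(1000*np.array([d@M[:2,0],d@M[:2,2]])).round(1))
E
python3 -c "
from rear import *
rear((196,247),(428,248.5))"
```

```text
t 12.5 tcp [ 0.4626 -0.0835  0.1726] xang -19.28 w 0.0511 F [ 0.15 -0.7  -0.61]
rear mid [ 0.4618 -0.071   0.02  ] ang -19.45 w 0.1088 in tool [ -4.9 152.6  11.4]
corner [0.5017 0.0421] row frame x,y mm [  -6.9 -104.4] yaw err -4.95
rear mid still to go in tool x,z mm [  8.5 105. ]
```

Call:
jog_arm(moves=[[1,0,6,-0.6,0.6],[1,0,8,-0.6,0.6],[1,0,8,-0.6,0.6],[1,0,8,-0.6,0.6],[1,0,8,-0.6,0.6],[1,0,8,-0.6,0.6],[1,0,8,-0.6,0.6],[1,0,8,-0.6,0.6]])

```text
time_s: 13.55
tcp_pos: [0.4886, -0.0268, 0.1727]
tcp_rot: [-1.562, 0.198, -0.198]
ft_force: [0.1, -1.0, -1.3]
width: 0.0515
```

```bash
python3 - <<'E'
from go import *
s,M=st()
for n in ('wrist','scene','top'):
    c=env.read_camera(n); im=c['image'][:,:,::-1]
    if n=='scene': im=cv2.resize(im[100:260,230:420],None,fx=4,fy=3.75,interpolation=cv2.INTER_CUBIC)
    if n=='top': im=cv2.resize(im[110:280,160:370],None,fx=3.5,fy=3.5,interpolation=cv2.INTER_CUBIC)
    cv2.imwrite(f'pics/{n}11.png',im)
E
```

```text
t 13.55 tcp [ 0.4886 -0.0268  0.1727] xang -14.47 w 0.0515 F [ 0.1  -0.98 -1.31]
```

View pics/wrist11.png

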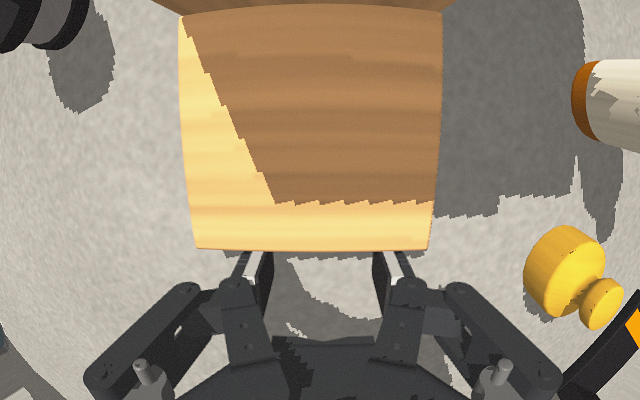

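View pics/top11.png

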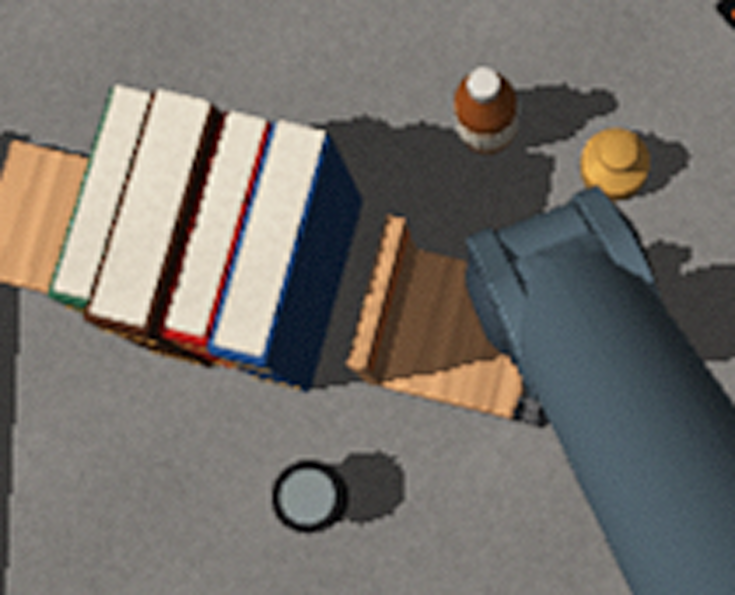

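View pics/scene11.png

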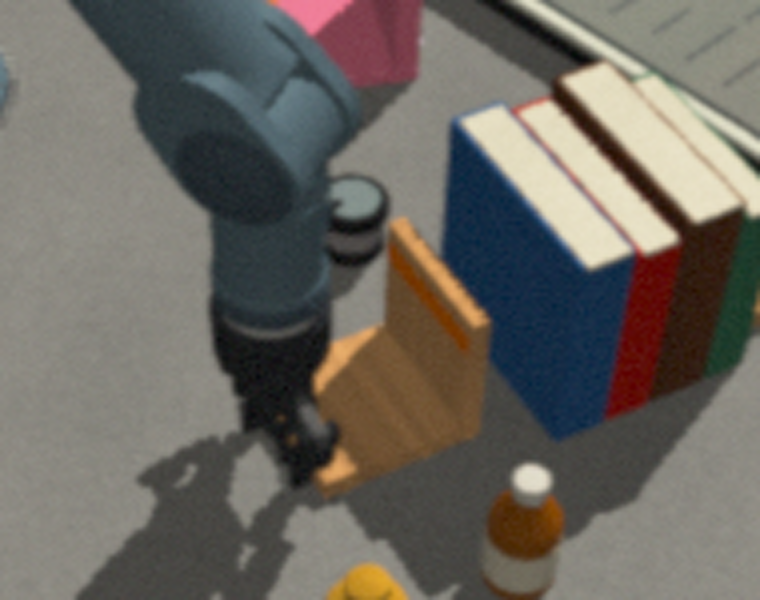

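```bash
python3 - <<'E'
from rear import *
rear((196,247.5),(428,249))
cs=env.read_camera("scene");ct=env.read_camera("top")
S=lambda X,Y:ray(cs,230+X/4,100+Y/3.75)
T=lambda X,Y:ray(ct,160+X/3.5,110+Y/3.5)
for n,f,rw,pl in (("top",T,((360,199,0),(306,390,0),(327,130,.19),(266,358,.19)),((388,215,.13),(348,364,.13))),
   ("scene",S,((557,440,0),(440,298,0),(632,257,.19),(455,122,.19)),((490,318,.13),(402,215,.13)))):
    R_=[plane(*f(a,b),z)[:2] for a,b,z in rw]; P=[plane(*f(a,b),z)[:2] for a,b,z in pl]
    o=sum(R_)/4; u=(R_[0]-R_[1]+R_[2]-R_[3]); u/=np.linalg.norm(u); N=np.array([-u[1],u[0]])
    m=(P[0]+P[1])/2-o; d=P[0]-P[1]
    print(n,'row',[r.round(4) for r in R_],'row ang',np.degrees(np.arctan2(u[1],u[0])).round(2),'plate mid rel mm',(1000*np.array([m@u,m@N])).round(1),'plate ang',np.degrees(np.arctan2(d[1],d[0])).round(2),np.linalg.norm(d).round(4))
E
```

```text
t 13.7 tcp [ 0.4889 -0.0262  0.1729] xang -14.43 w 0.0511 F [ 0.25  0.2  -0.43]
rear mid [ 0.487  -0.0143  0.02  ] ang -14.63 w 0.1092 in tool [ -4.9 152.9  10.9]
corner [0.5173 0.1018] row frame x,y mm [ -6.8 -42.7] yaw err -0.13
rear mid still to go in tool x,z mm [ 7.1 42.7]
top row [array([0.6091, 0.1228]), array([0.4572, 0.1633]), array([0.612 , 0.1226]), array([0.4606, 0.1598])] row ang -14.37 plate mid rel mm [ -8.8 -44.6] plate ang -14.37 0.1079
scene row [array([0.61  , 0.1277]), array([0.4606, 0.1652]), array([0.6238, 0.1544]), array([0.4629, 0.1639])] row ang -8.61 plate mid rel mm [-16.  -50.3] plate ang -13.57 0.1082
```

Call:
jog_arm(moves=[[1.4,0,5,0,0.6],[1.4,0,6,0,0.6],[1.4,0,6,0,0.6],[1.4,0,6,0,0.6],[1.4,0,6,0,0.6],[0,0,0,0,0.6]])

```text
time_s: 14.6
tcp_pos: [0.503, 0.0003, 0.1729]
tcp_rot: [-1.56, 0.197, -0.199]
ft_force: [-0.8, -0.1, -0.1]
width: 0.0513
```

```bash
python3 - <<'E'
from go import *
s,M=st()
for n in ('wrist','scene','top'):
    c=env.read_camera(n); im=c['image'][:,:,::-1]
    if n=='scene': im=cv2.resize(im[110:230,280:420],None,fx=5.5,fy=5,interpolation=cv2.INTER_CUBIC)
    if n=='top': im=cv2.resize(im[130:230,200:320],None,fx=6,fy=6,interpolation=cv2.INTER_CUBIC)
    cv2.imwrite(f'pics/{n}12.png',im)
E
```

```text
t 14.6 tcp [5.030e-01 3.000e-04 1.729e-01] xang -14.44 w 0.0513 F [-0.81 -0.12 -0.12]
```

View pics/wrist12.png

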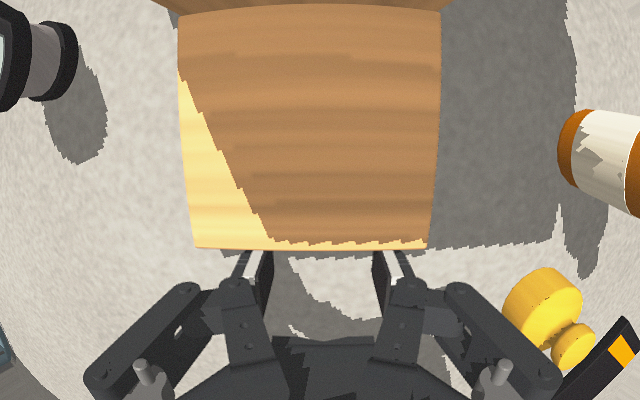

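View pics/top12.png

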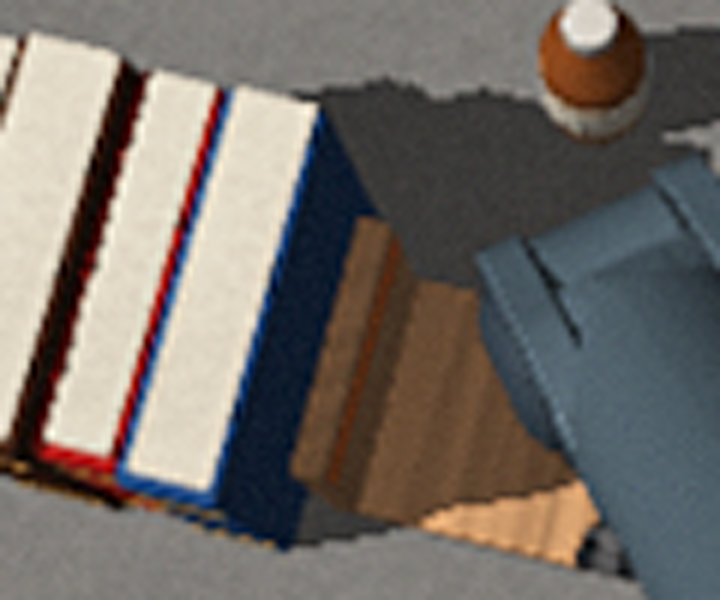

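View pics/scene12.png

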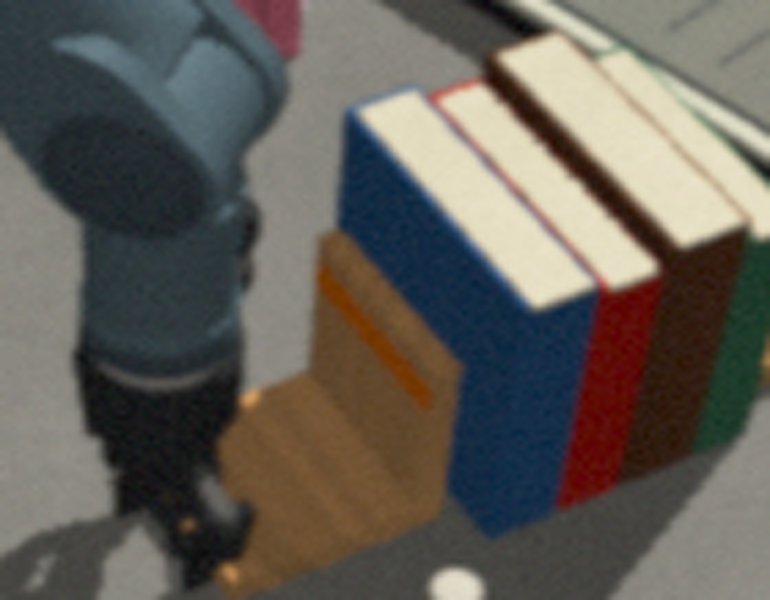

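```bash
cat > cmpr.py <<'E'
from rear import *
def cmpr(*sets):
  cams={"top":(200,6,130,6),"scene":(280,5.5,110,5)}
  for n,rw,pl in sets:
    c=env.read_camera(n); a0,fx,b0,fy=cams[n]; f=lambda X,Y:ray(c,a0+X/fx,b0+Y/fy)
    R_=[plane(*f(a,b),z)[:2] for a,b,z in rw]; P=[plane(*f(a,b),z)[:2] for a,b,z in pl]
    o=(R_[0]+R_[1])/2; u=(R_[0]-R_[1]); L=np.linalg.norm(u); u/=L; N=np.array([-u[1],u[0]])
    m=(P[0]+P[1])/2-o; d=P[0]-P[1]
    print(n,'row mid',o.round(4),'L',L.round(4),'ang',np.degrees(np.arctan2(u[1],u[0])).round(2),'plate mid rel mm',(1000*np.array([m@u,m@N])).round(1),'plate ang',np.degrees(np.arctan2(d[1],d[0])).round(2),np.linalg.norm(d).round(4))
E
python3 - <<'E'
from cmpr import *
rear((194,247),(427,249))
cmpr(("top",((321,105,.19),(217,505,.19)),((360,216,.13),(292,471,.13))),
("scene",((531,308,.19),(349,110,.19)),((462,363,.13),(342,232,.13))))
E
```

```text
t 14.75 tcp [ 5.027e-01 -5.000e-04  1.728e-01] xang -14.49 w 0.0512 F [-0.52 -0.66 -0.25]
rear mid [0.5001 0.0117 0.02  ] ang -14.78 w 0.1096 in tool [ -5.7 152.8  11. ]
corner [0.5307 0.1278] row frame x,y mm [ -0.2 -14.3] yaw err -0.28
rear mid still to go in tool x,z mm [ 0.8 14.3]
top row mid [0.5337 0.1409] L 0.1592 ang -13.42 plate mid rel mm [ -1.7 -14.2] plate ang -14.01 0.108
scene row mid [0.5362 0.1456] L 0.1553 ang -14.23 plate mid rel mm [  0.1 -14.8] plate ang -13.2 0.1041
```

Lateral error is about -0.6 mm, yaw error under 0.5°, and roughly 14.5 mm remains in all three views. Closing in gently.

Call:
jog_arm(moves=[[0.4,0,4,0,0.6],[0.4,0,4,0,0.6],[0,0,3,0,0.6],[0,0,1.5,0,0.6],[0,0,1.5,0,0.6],[0,0,0,0,0.6]])

```text
time_s: 15.65
tcp_pos: [0.5066, 0.0119, 0.1726]
tcp_rot: [-1.563, 0.2, -0.199]
ft_force: [-0.9, -3.0, 1.2]
width: 0.0511
```

Call:
jog_arm(moves=[[0,0,1,0,0.6],[0,0,1,0,0.6],[0,0,0,0,0.6]])

```text
time_s: 16.02
tcp_pos: [0.5068, 0.0123, 0.1726]
tcp_rot: [-1.565, 0.201, -0.198]
ft_force: [-2.3, -6.6, 3.8]
width: 0.0516
```

```bash
python3 - <<'E'
from go import *
s,M=st()
for n in ('wrist','scene','top'):
    c=env.read_camera(n); im=c['image'][:,:,::-1]
    if n=='scene': im=cv2.resize(im[110:230,280:420],None,fx=5.5,fy=5,interpolation=cv2.INTER_CUBIC)
    if n=='top': im=cv2.resize(im[130:230,200:320],None,fx=6,fy=6,interpolation=cv2.INTER_CUBIC)
    cv2.imwrite(f'pics/{n}13.png',im)
E
```

```text
t 16.02 tcp [0.5068 0.0123 0.1726] xang -14.58 w 0.0516 F [-2.32 -6.63  3.76]
```

View pics/wrist13.png

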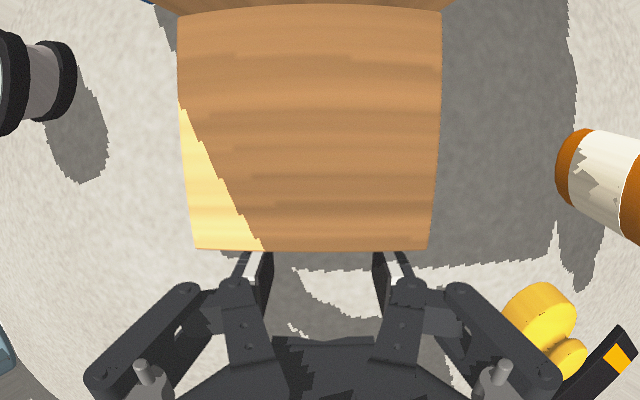

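View pics/top13.png

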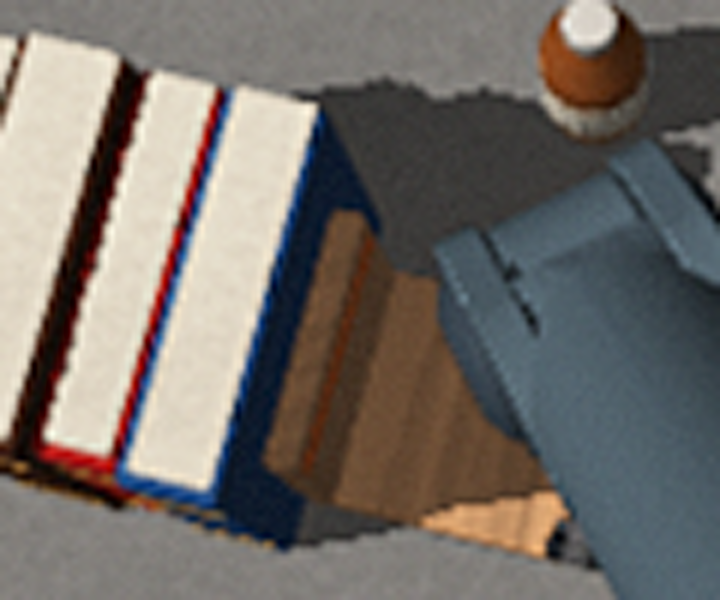

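View pics/scene13.png

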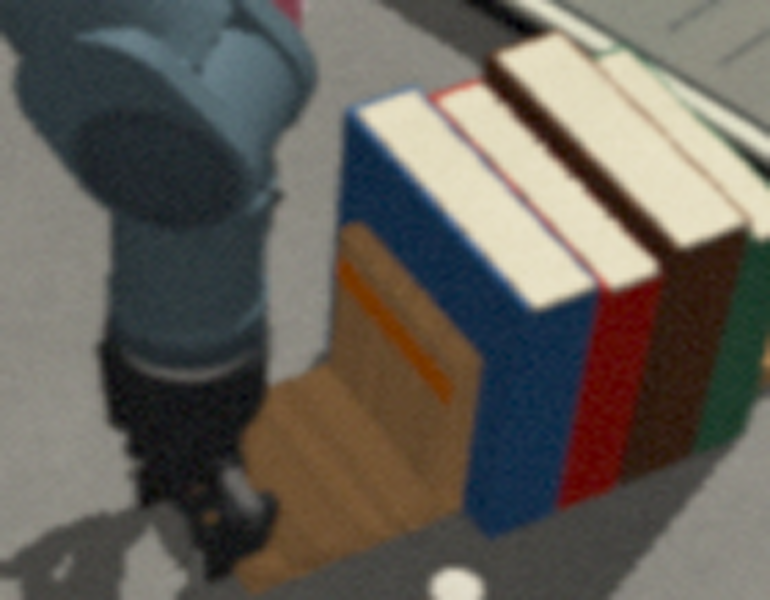

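```bash
python3 - <<'E'
from cmpr import *
rear((195,248),(427,250))
cmpr(("top",((321,105,.19),(217,505,.19)),((333,209,.13),(264,464,.13))),
("scene",((531,308,.19),(349,110,.19)),((482,355,.13),(361,222,.13))))
E
```

```text
t 16.18 tcp [0.5068 0.0123 0.1726] xang -14.57 w 0.0515 F [-2.   -6.06  3.06]
rear mid [0.5039 0.0235 0.02  ] ang -14.82 w 0.109 in tool [ -5.5 152.6  10.7]
corner [0.5346 0.1395] row frame x,y mm [ 0.6 -1.9] yaw err -0.32
rear mid still to go in tool x,z mm [0.1 1.9]
top row mid [0.5337 0.1409] L 0.1592 ang -13.42 plate mid rel mm [-1.4 -2.6] plate ang -14.12 0.1081
scene row mid [0.5362 0.1456] L 0.1553 ang -14.23 plate mid rel mm [-0.8 -3.5] plate ang -13.64 0.1059
```

Call:
jog_arm(moves=[[0,0,1,0,0.6],[0,0,1,0,0.6],[0,0,0,0,0.6],[0,0,0,0,0.6]])

```text
time_s: 16.82
tcp_pos: [0.5071, 0.0128, 0.1726]
tcp_rot: [-1.568, 0.203, -0.198]
ft_force: [-2.8, -8.0, 4.9]
width: 0.0514
```

The push is blocked firmly (8-10 N, no further motion). Backing off and looking down at the seam.

Call:
jog_arm(moves=[[0,0,-8,0,0.6],[0,0,-20,0,0.6],[0,-40,-8,0,0.6],[0,-55,0,0,0.6],[0,-55,0,0,0.6],[0,-50,0,0,0.6],[0,-20,0,0,0.6],[0,0,0,0,0.6]])

```text
time_s: 17.82
tcp_pos: [0.4997, -0.0172, 0.3948]
tcp_rot: [-1.561, 0.193, -0.202]
ft_force: [-0.0, -0.5, -0.6]
width: 0.0511
```

Call:
jog_arm(moves=[[0,0,40,0,0.6],[0,0,50,0,0.6],[0,0,15,0,0.6],[0,0,0,0,0.6]])

```text
time_s: 18.32
tcp_pos: [0.5245, 0.0845, 0.3912]
tcp_rot: [-1.561, 0.198, -0.194]
ft_force: [-0.1, -0.4, 0.2]
width: 0.0513
```

```bash
python3 - <<'E'
from go import *
s,M=st()
for n in ('wrist','scene'):
    c=env.read_camera(n); im=c['image'][:,:,::-1]
    cv2.imwrite(f'pics/{n}14.png',im)
    if n=='wrist': cv2.imwrite(f'pics/w14z.png',cv2.resize(im[60:240,200:450],None,fx=3.2,fy=3.2,interpolation=cv2.INTER_CUBIC))
E
```

```text
t 18.32 tcp [0.5245 0.0845 0.3912] xang -14.3 w 0.0513 F [-0.12 -0.41  0.17]
```

View pics/wrist14.png

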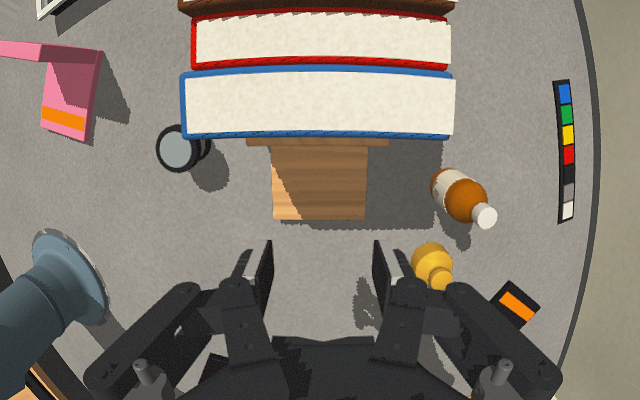

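View pics/w14z.png

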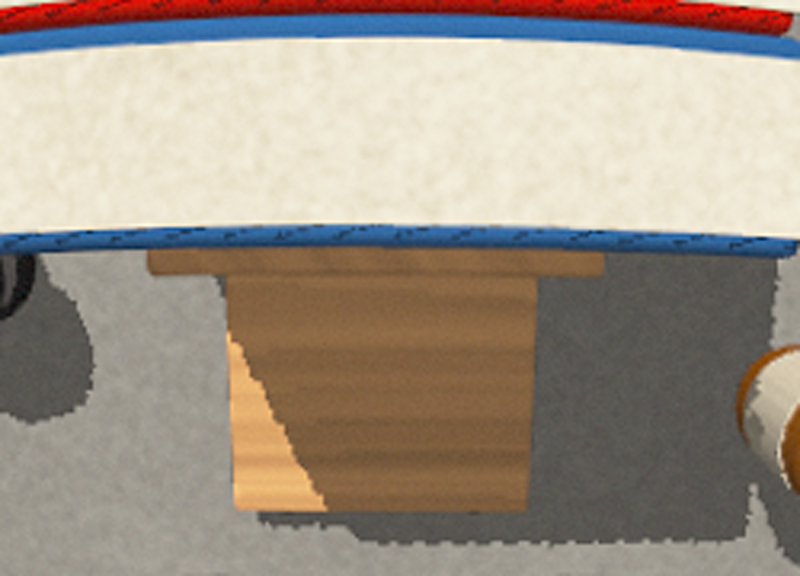

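View pics/scene14.png

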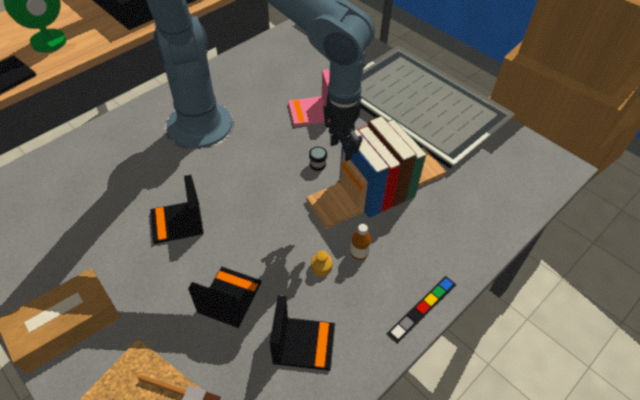

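Call:
jog_arm(moves=[[0,0,-22,0,0.6],[0,0,0,0,0.6]])

```text
time_s: 18.68
tcp_pos: [0.5193, 0.0579, 0.3919]
tcp_rot: [-1.564, 0.205, -0.203]
ft_force: [0.4, 0.9, -0.2]
width: 0.0515
```

```bash
python3 - <<'E'
from go import *
s,M=st()
c=env.read_camera('wrist'); im=c['image'][:,:,::-1]
cv2.imwrite(f'pics/w15z.png',cv2.resize(im[50:230,170:470],None,fx=2.6,fy=3.2,interpolation=cv2.INTER_CUBIC))
E
```

```text
t 18.68 tcp [0.5193 0.0579 0.3919] xang -14.9 w 0.0515 F [ 0.43  0.87 -0.23]
```

View pics/w15z.png

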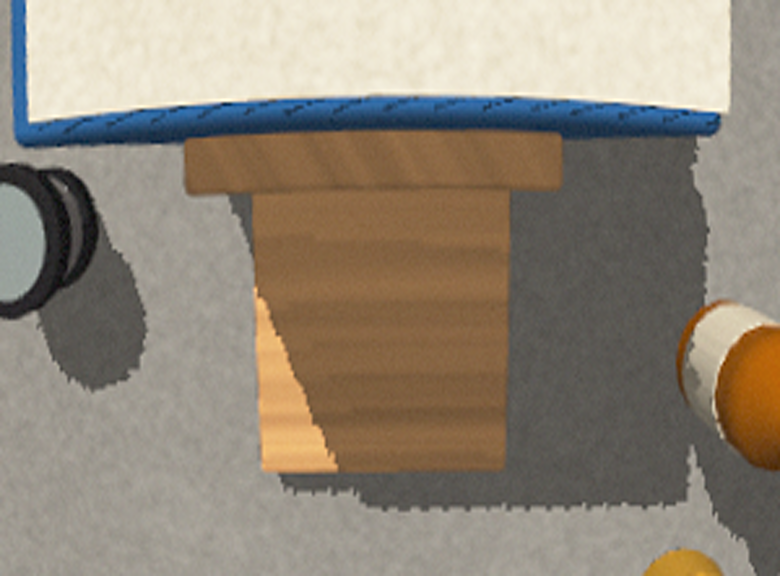

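```bash
python3 - <<'E'
from go import *
s,M=st()
c=env.read_camera('wrist'); im=c['image']
# fit edges sub-pixel along columns: plate inner top edge (row ~109), back edge/cover lower (row ~91), rear edge
g=im.astype(float)
def edge(u,r0,r1,ch):
    col=cv2.GaussianBlur(g[:,:,ch],(5,3),0)[r0:r1,u]; d=np.abs(np.diff(col)); k=d.argmax()
    if 0<k<len(d)-1:
        a,b,e=d[k-1],d[k],d[k+1]; off=0.5*(a-e)/(a-2*b+e+1e-9)
    else: off=0
    return r0+k+.5+off
for n,us,r0,r1,ch,z in [("cover top",range(180,440,6),82,99,2,.19),("plate back top",range(246,384,6),86,97,2,.13),("plate front top",range(246,384,6),104,116,0,.13),("rear",range(272,362,5),192,203,0,.02)]:
    P=np.array([plane(*fray(c,u,edge(u,r0,r1,ch)),z)[:2] for u in us])
    k=np.polyfit(P[:,0],P[:,1],1)
    for _ in range(3):
        r=P[:,1]-np.polyval(k,P[:,0]); m=abs(r)<max(.0008,1.5*np.median(abs(r))); k=np.polyfit(P[m,0],P[m,1],1)
    print(n,'ang',np.degrees(np.arctan(k[0])).round(2),'y at x=.535',np.polyval(k,.535).round(4),'n',m.sum(),'rms',r[m].std().round(5))
E
```

```text
t 18.73 tcp [0.5194 0.0594 0.3922] xang -14.79 w 0.0511 F [-0.55  0.63 -0.1 ]
cover top ang -13.72 y at x=.535 0.1429 n 26 rms 0.00055
plate back top ang -15.24 y at x=.535 0.1428 n 20 rms 0.00043
plate front top ang -14.43 y at x=.535 0.1241 n 18 rms 0.00028
rear ang -14.74 y at x=.535 0.0156 n 18 rms 9e-05
```

The back edge and cover edge coincide within about 0.1 mm, but yaw is only certain to about ±0.7°. I'll add one gentle central push with the fingers shut so the plate can square itself against the cover.

Call:
jog_arm(moves=[[-2,0,-35,0,0],[-2,0,-33,0,0],[-2,0,-12,0,0],[0,40,0,0,0],[0,50,0,0,0],[0,50,0,0,0],[0,40,0,0,0],[0,20,0,0,0]])

```text
time_s: 19.77
tcp_pos: [0.493, -0.013, 0.1907]
tcp_rot: [-1.561, 0.2, -0.195]
ft_force: [0.5, 1.7, -0.1]
width: -0.0002
```

Call:
jog_arm(moves=[[0,8,0,0,0],[0,0,0,0,0]])

```text
time_s: 20.02
tcp_pos: [0.4944, -0.0138, 0.1853]
tcp_rot: [-1.561, 0.198, -0.2]
ft_force: [-0.3, -1.6, 0.8]
width: -0.0002
```

```bash
python3 - <<'E'
from go import *
to(.504,.024,.182)
c=env.read_camera('wrist'); cv2.imwrite('pics/w16.png',c['image'][:,:,::-1])
E
```

```text
t 20.02 tcp [ 0.4944 -0.0138  0.1853] xang -14.49 w -0.0002 F [-0.3  -1.56  0.76]
mm in tool: [-0.2  3.3 39. ]
```

View pics/w16.png

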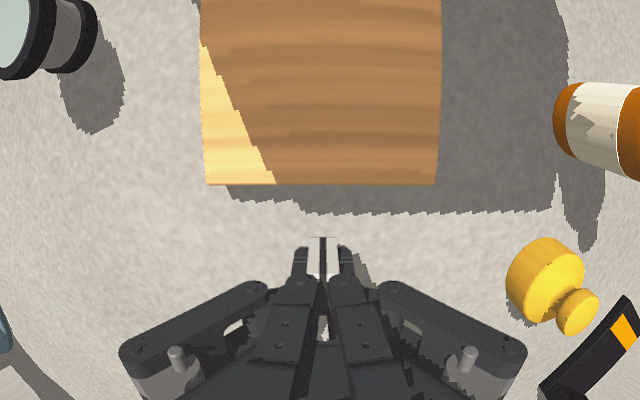

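Call:
jog_arm(moves=[[-0.5,4,8,0,0],[0,0,8,0,0],[0,0,6,0,0],[0,0,3,0,0],[0,0,2,0,0],[0,0,1,0,0],[0,0,1,0,0],[0,0,0,0,0]])

```text
time_s: 21.08
tcp_pos: [0.5003, 0.0135, 0.1806]
tcp_rot: [-1.562, 0.2, -0.199]
ft_force: [0.3, -2.0, 1.0]
width: 0.0003
```

Call:
jog_arm(moves=[[0,0,1,0,0],[0,0,1,0,0],[0,0,1,0,0],[0,0,1,0,0],[0,0,0,0,0]])

```text
time_s: 21.7
tcp_pos: [0.5009, 0.0145, 0.1806]
tcp_rot: [-1.568, 0.204, -0.199]
ft_force: [-4.0, -8.1, 5.8]
width: -0.0
```

Call:
jog_arm(moves=[[0,0,1,0,0],[0,0,1,0,0],[0,0,0,0,0],[0,0,0,0,0]])

```text
time_s: 22.2
tcp_pos: [0.5011, 0.015, 0.1806]
tcp_rot: [-1.571, 0.205, -0.199]
ft_force: [-4.7, -9.8, 8.0]
width: 0.0001
```

Call:
jog_arm(moves=[[0,0,-10,0,0],[0,0,-20,0,0],[0,0,-12,0,0],[0,-40,0,0,0.6],[0,-50,0,0,0.6],[0,-50,0,0,0.6],[0,-50,0,0,0.6],[0,-20,0,0,0.6]])

```text
time_s: 23.2
tcp_pos: [0.4925, -0.0197, 0.3942]
tcp_rot: [-1.561, 0.192, -0.203]
ft_force: [-0.3, -0.7, -1.0]
width: 0.0513
```

Call:
jog_arm(moves=[[4,0,35,0,0.6],[4,0,35,0,0.6],[0,0,15,0,0.6],[0,0,0,0,0.6],[0,0,0,0,0.6]])

```text
time_s: 23.82
tcp_pos: [0.5202, 0.0581, 0.3902]
tcp_rot: [-1.563, 0.201, -0.199]
ft_force: [-0.2, -0.5, -0.2]
width: 0.0511
```

```bash
python3 - <<'E'
from go import *
s,M=st()
c=env.read_camera('wrist'); im=c['image'][:,:,::-1]
cv2.imwrite(f'pics/w17z.png',cv2.resize(im[40:230,170:470],None,fx=2.6,fy=3.1,interpolation=cv2.INTER_CUBIC))
E
```

```text
t 23.82 tcp [0.5202 0.0581 0.3902] xang -14.6 w 0.0511 F [-0.21 -0.5  -0.17]
```

View pics/w17z.png

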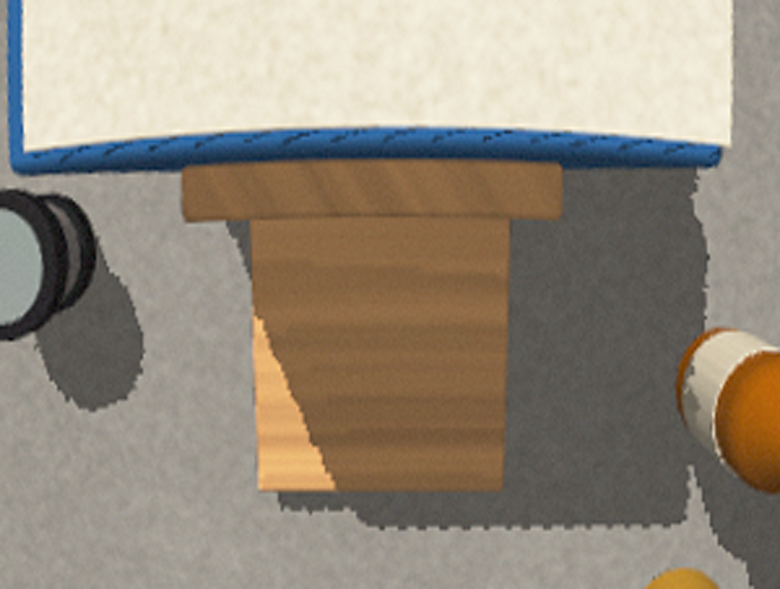

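Call:
jog_arm(moves=[[0,-30,-50,0,0.6],[0,0,-60,0,0.6],[0,0,-60,0,0.6],[0,0,-60,0,0.6],[0,0,0,0,0.6],[0,0,0,0,0.6]])

```text
time_s: 24.62
tcp_pos: [0.4623, -0.1639, 0.4206]
tcp_rot: [-1.561, 0.201, -0.201]
ft_force: [0.1, 1.0, -0.2]
width: 0.0512
```

```bash
python3 - <<'E'
from go import *
s,M=st()
a=cv2.imread('pics/top0.png'); b=env.read_camera('top')['image'][:,:,::-1]; c=env.read_camera('scene')['image'][:,:,::-1]
cv2.imwrite('pics/final.png',np.vstack([cv2.resize(b[100:280,150:390],None,fx=2.4,fy=1.6),cv2.resize(c[100:290,250:440],None,fx=3,fy=1.6)[:, :570].copy() if 0 else cv2.resize(c[100:290,250:440],(576,300))]))
print({n:round(float(cv2.absdiff(a,np.ascontiguousarray(b))[y-14:y+14,x-14:x+14].mean()),1) for n,(x,y) in dict(weight=(335,157),bottle=(298,138),loupe=(248,252)).items()})
E
```

```text
t 24.62 tcp [ 0.4623 -0.1639  0.4206] xang -14.65 w 0.0512 F [ 0.05  0.99 -0.2 ]
{'weight': 2.0, 'bottle': 2.2, 'loupe': 2.1}
```

View pics/final.png

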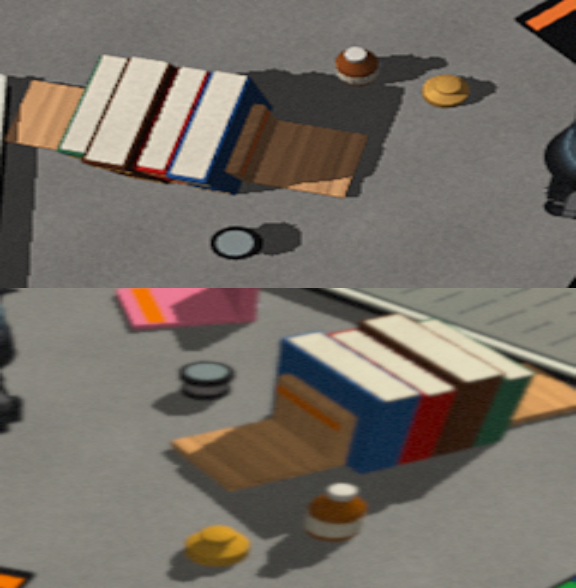

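The bookend stands flat against the middle of the blue cover. The weight, bottle and loupe show only image noise against the first picture. Handing in.

```bash
python3 -c "
from cell import env
print(env.job_done())"
```

```text
the job is handed in; nothing more can be done
None
```

The wooden bookend now stands upright with its plate against the middle of the blue end volume. I handed the job in at about 25 s of the 58 s.

**What I did:** I pushed the base's free end away from the volumes until the bookend dropped onto its base. I then slid it about 190 mm from behind with both fingers, turning it about 5° to match the row. A final central push with the fingers shut, at about 11–14 N, let it square itself against the cover. It was never gripped or lifted, and the arm was clear at the end.

**Last checks:**
- **Centring:** within 1.5 mm of the middle of the cover in every view.
- **Fit:** no seam shows from above, and the plate's back edge and the cover edge agreed to 0.1 mm. That edge fit was taken before the final push; afterwards I checked the fit by eye only.
- **Other objects:** the weight, bottle and loupe show no change from the first picture.

**Where the checks disagreed:**
- **Gap:** the scene and top cameras, and the base's rear edge in the wrist camera, suggested a remaining gap of 2–3.5 mm before the last pushes. The push was already blocked by firm contact, so I put this down to calibration error.
- **Angle:** readings of the cover's angle ranged from -13.4° to -14.7°, against about -14.6° for the bookend. Squareness is therefore measured only to about 1°; the rest relies on the contact push.

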